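Roll-check a turned roller and catch it before the end of the rails

ROBOT

A 7-joint arm with a two-finger parallel gripper is mounted at the origin on the work surface. World frame = base frame: x ahead of the robot, y to its left, z up, the work surface at z = 0. Lengths are in m, angles in rad, forces in N, time in s.
With the tool pointing down it reaches from about 0.35 to 0.9 m from the base axis. Payload 8.1 kg.
Tool frame: the origin (TCP) lies at the very end of the fingers, on their centre line; the grasp point (between the pads) lies 19 mm behind it; z points along the fingers, y is the line along which they close (so a half turn about z gives the same grasp; the last joint's range is limited). The gripper opens to 92 mm and grips with 3 to 60 N. Pads are 19 mm wide; open, the fingers measure 130 mm over their backs; the gripper's body (75 mm by 190 mm) begins 47 mm behind the grasp point.
Start: joints at [-1.284, 0.434, 0.025, 1.573, -0.012, 1.134, -0.075], TCP at [0.238, 0.578, 0.227] pointing down, gripper open.
Joint ranges: [-2.62, 2.62], [-0.44, 2.09], [-1.27, 1.32], [0.08, 2.57], [-1.32, 4.46], [0.12, 2], [-2.74, 2.74]. Speed limits (rad/s): [2.22, 2.22, 3.01, 3.01, 3.14, 3.14, 3.14].

INTERFACE

Orientations are given as a rotation vector (axis times angle).
In Python, from cell import arm gives the robot as it stands.
- The arm moves only by the tool carry_out, never from a script. Its argument "commands" is a list of rows, each a list of 7 numbers: the opening, from 0 (shut) to 1 (fully open), then the shift along the tool's x, y, z each as a share of 0.025 m, from -1 to 1, then the turn, a rotation vector about the tool's x, y, z each as a share of 0.1 rad, from -1 to 1. A call has 1 to 8 rows; each row shifts and turns the commanded pose from where the row before left it, along the tool's axes as they then stand; what a row does not reach is not made up. A row lasts 1/10 s, in which the tool goes at most 50 mm and 8.59 degrees, less where a joint would pass 70% of its speed; a pose out of reach is approached as far as the arm can. A call with a number of a shift or a turn outside -1 to 1 is refused whole. A call with a gripper value outside its range is refused whole. The fingers move at their own pace and stop on an object; "squeeze" is the grip in N (left out, the last holds). Time passes only in rows, so rows that do not move let the fingers close. It gives the time, the measured TCP pose, the force, the opening and the grip force at its end, in the units of the state.
- arm.observe(): the state, without advancing time (a new reading comes with each control period).
- arm.get_image(name): name is "scene" or "side" or "wrist"; returns a dict with "pixels" (480x640x3 uint8, red, green, blue), "range_z" (480x640 float32, m along the optical axis (not along the pixel's ray), 0 where there is no reading), "mtx" (3x3 intrinsics, pixels), "R" (3x3) and "t" (3): a world point X has camera coordinates R X + t; the wrist camera has in their place "tool_from_camera" (4x4, takes a point from camera to tool coordinates, whose origin is the TCP and whose axes are the flange's). Camera axes: x right, y down, z forward; pixel columns grow to the right and rows downward; lengths in m; the calibration is good to about 2 mm. A picture is of the moment at which its call begins: read the wrist's pose just before it.
- arm.sign_off(): hands the job in; it is judged then, once.
The state is a dict: "clock": time; "joints": joint angles; "dq": joint speeds; "joint_efforts": joint torques, N m; "position": TCP position; "ee_rot": TCP orientation; "force": force on the tool from outside, world axes, zero at the start; "ft_torque": the same for the moment, N m; "width": opening from 0.0 (shut) to 1.0 (fully open); "gripper_force": force on a finger pad.
Only numpy, scipy, OpenCV 4.12 (cv2) and the standard library are available. Lean on these libraries where they do the work, as an engineer would, in place of code of your own. Each camera call takes 0.05 s, during which the arm holds its last target. There are 200 camera calls.

TASK

Give the turned roller its free-roll check: swing the hand lever of the gate fully over downhill and let the roller run down the rails untouched until its middle has passed the red mark. Then catch it softly with your fingertips in front of it, moving along with it at its own speed before you brake it (no bump against a standing hand, no gripping), and slow it smoothly without stopping it on the way, so that it eases into the seat at the lower end and stays lying there when you take the hand away, gate left open. It must not run over the open end, and the other things on the bench stay where they are.

Things in the scene. Friction and masses are not known exactly. Their poses are not given: they have to be found in the camera images.
- stand: blue fixed roll-check stand, base 150 x 620 mm: two 12 mm round steel rails, 72 mm apart, falling 47 mm per metre. Origin on the bench under the red mark; y points downhill, x along the roller's axis away from the robot, z up. A roller on the rails has its centre at z = 140 mm - 0.047 y, rail tops lie 30 mm lower. Grey side guides 59.5 mm either side of the middle stand 10 mm above the rail tops.
- roller: turned aluminium roller, 60 mm diameter, 100 mm long, bored, nominal 0.6 kg (0.3 to 0.75). Origin in its middle; x = its long axis, y and z turn with it. Starts at rest at the gate, stand y = -260 mm, up to 4 mm off the middle. Freed, it gathers speed for 1 s, then runs steadily: 0.17 to 0.23 m/s at the mark, 1.3 to 1.6 s after the gate clears; up to 0.26 m/s at the seat 1.1 s later.
- mark (a point): the red mark on the way down: red bands on both side guides and a red strip under the rails, at stand y = 0; the point is where the roller's centre passes, 140 mm up
- seat (a point): the roller's centre when it rests in the seat, 126 mm up: a shallow V in both rails (18 degree flanks, each 16 mm long) at stand y = 240 mm. The roller sinks 3.4 mm into it and stays there if it comes slowly; coming fast it runs out over the far side.
- rail_end (a point): top of the rails at their open lower end, stand y = 275 mm, midway between them, 99 mm up; the rails start at y = -315 mm, where a blue plate stands behind the roller. Beyond the end a black run-off tray 60 mm deep stands on the bench from y = 292 to 418 mm.
- gate (a joint): gate: yellow stop plate 44 mm wide between the rails on a cross shaft at stand y = -227 mm, z = 92 mm, with a hand lever on the robot's side. 0 = closed, plate upright before the roller; grows as the lever swings downhill, to 1.40 rad at its stop. Above 1.1 rad the roller passes. It stays where left (friction 0.12 N m, about 1 N at the grip).
- lever_tip (a point): middle of the rounded end of the gate's hand lever: arm 115 mm from the shaft, black grip 22 mm thick on its outer 52 mm, at stand x = -118 mm. Closed it leans 0.70 rad uphill from upright (tip at stand y = -301 mm, 180 mm up), fully open 0.70 rad downhill. It can be pushed over with closed fingers from its uphill side.
- done0: upright finished aluminium roller, 60 mm diameter, 100 mm tall, loose bystander; origin at the centre of its underside
- done1: second upright finished roller, same size, loose bystander; origin at the centre of its underside
- caliper: steel vernier caliper lying flat, 235 mm long, 10 mm high, loose bystander; origin under its middle
- clamp: blue one-handed bar clamp lying flat, 260 mm long, 25 mm high, loose bystander; origin under the middle of its bar
- dial_gauge: dial gauge on a magnetic foot, 195 mm tall, loose bystander; origin under its foot
- oil: red oil bottle with yellow label, 68 mm diameter, 170 mm tall, loose bystander; origin at the centre of its underside
Not all that is in view belongs to the job. Leave any brown or orange look-alike of the roller alone.

How it is judged:
On the way, in this order (a step that is already met when the one before it is completed fails the run):
1. the gate is swung open (value of joint gate above 1.1 rad), for 0.1 s.
2. the roller runs freely, untouched, past the red mark (y of roller in the frame of stand between -0.01 and 0.1 m and linear speed of roller above 0.1 m/s and not (contact force between any of the fingers, the arm and roller above 0.1 N)), for 0.03 s.
3. the roller is met on the move: the fingers travel along with it, at it or close before it, while it still rolls faster than 0.13 m/s (y of roller in the frame of stand between 0 and 0.225 m and linear speed of roller above 0.13 m/s and horizontal distance between the grasp point and roller below 0.058 m), for 0.3 s.
4. the roller lies in the seat (distance between roller and seat below 0.01 m and linear speed of roller below 0.03 m/s), for 0.3 s.
At the end, for the whole second after the job is handed in: The roller lies at rest in the seat (its centre within 10 mm of the seat point, slower than 0.03 m/s), the gate is open beyond 1.1 rad (all of step 4 and value of joint gate above 1.1 rad); the robot touches nothing.
It fails at once if the roller is touched before its middle has passed the red mark, or ever pressed or squeezed with more than 10 N (contact force between any of the fingers, the arm and roller above 10 N or (y of roller in the frame of stand below -0.003 m and contact force between any of the fingers, the arm and roller above 0.3 N)).
It fails at once if the roller comes to the seat (the last 15 to 45 mm before it) faster than 0.14 m/s (y of roller in the frame of stand between 0.195 and 0.225 m and linear speed of roller above 0.14 m/s).
It fails at once if the roller is bumped or stopped dead on the way (slower than 0.03 m/s between the mark and 50 mm before the seat) (y of roller in the frame of stand between 0.005 and 0.19 m and linear speed of roller below 0.03 m/s).
It fails at once if the roller runs over the end or leaves the rails (y of roller in the frame of stand above 0.265 m or z of roller in the frame of stand below 0.11 m or z of roller in the frame of stand above 0.17 m).
It fails at once if another thing on the bench is moved by more than 20 mm (distance of any of done0, done1, caliper, clamp, dial_gauge, oil from where it was at the start of the episode above 0.02 m).
It also fails if it takes over 32 s, if anything falls off the work surface, if the arm or the gripper's body presses on something with over 40 N, if the wrist force passes 120 N, or if a joint passes its speed limit or range.

## Working session

There is one attempt and no reset: what is moved stays moved. The work goes in short steps, Python scripts to look and compute and a tool call to move; the robot and the scene stay as the last step left them, time stands still between calls to the robot, and variables do not carry over. Pictures are saved under pics/ and viewed, at most 10 in all, crops included, and the job is handed in when it is done.

Besides the shell and the picture viewer there is one more tool, called after ">>>" in YAML: its name, and indented under it one key for each argument. carry_out: Moves the arm, as the interface text tells. Shift numbers are shares of 0.025 m and turn numbers shares of 0.1 rad, none past 1 either way. Its arguments: {"type":"object","properties":{"commands":{"type":"array"},"squeeze":{"type":"number"}},"required":["commands"]}

```bash
mkdir -p pics; ls; python3 - <<'E'
from cell import arm
import cv2,numpy as np
o=arm.observe();print(o)
for n in("scene","side"):
    d=arm.get_image(n);cv2.imwrite(f"pics/{n}0.png",d["pixels"][:,:,::-1]);np.savez(f"{n}0.npz",**{k:d[k] for k in("pixels","range_z","mtx","R","t")})
    print(n,d["mtx"].tolist(),(-d["R"].T@d["t"]))
E
```

```text
pics
{'clock': 0.0, 'joints': array([-1.28358259,  0.43523443,  0.02496767,  1.57410842, -0.01161676,
        1.1340021 , -0.07510866]), 'dq': array([ 3.04344198e-03, -1.27096156e-03, -8.02104716e-05,  7.55464083e-04,
        8.05560509e-04,  1.68984019e-03, -4.55695460e-05]), 'joint_efforts': array([-5.65109385e-04, -6.67827201e+01,  9.84249003e-01, -3.14460039e+01,
       -6.06480846e-02,  4.27859975e-02,  1.77134852e-04]), 'position': array([0.23735763, 0.57761101, 0.22593342]), 'ee_rot': array([-6.08537220e-01, -3.08190245e+00,  2.50773623e-03]), 'force': array([-0.91576483, -0.39875098, -1.01242131]), 'ft_torque': array([-0.02655171, -0.02892364, -0.0419659 ]), 'gripper_force': 0.0, 'width': 0.9980826085772995}
scene [[499.08354074518115, 0.0, 320.84846813817904], [0.0, 499.08354074518115, 242.72404257998357], [0.0, 0.0, 1.0]] [1.0815333  0.6978726  1.18789399]
side [[575.1831092852567, 0.0, 329.01234785296236], [0.0, 575.1831092852567, 237.61298284602327], [0.0, 0.0, 1.0]] [0.09149993 1.08238885 1.59534708]
```

View pics/scene0.png

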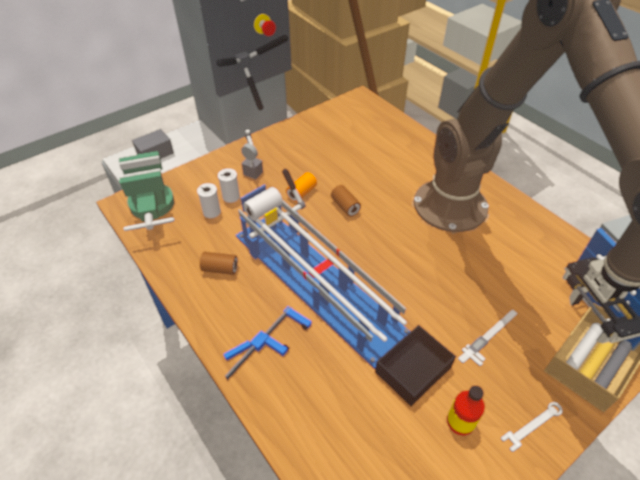

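View pics/side0.png

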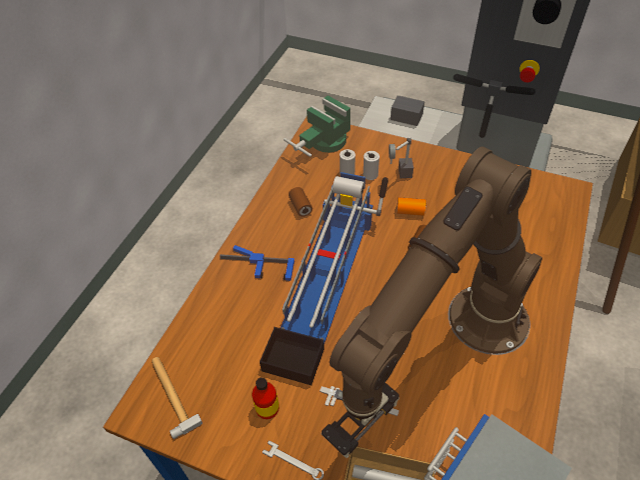

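The scene view shows the stand with the roller at (265,200), the red mark at (322,267), and the lever grip at (290,183). The tray is at (415,365). In the side view the roller is at (348,187), the red mark at (327,254), and the lever tip at (384,185). Downhill runs to the robot's left.

```bash
cat > meas.py <<'E'
import numpy as np,cv2
def cloud(n):
    d=np.load(n+"0.npz");z=d["range_z"];v,u=np.indices(z.shape);K=d["mtx"]
    c=np.stack([(u-K[0,2])/K[0,0]*z,(v-K[1,2])/K[1,1]*z,z],-1)
    X=(c-d["t"])@d["R"]; X[z<=0]=np.nan
    return d["pixels"],X
E
python3 - <<'E'
from meas import *
for n in("scene","side"):
    p,X=cloud(n);h=cv2.cvtColor(p,cv2.COLOR_RGB2HSV);H,S,V=[h[...,i].astype(int) for i in range(3)]
    ok=np.isfinite(X[...,0])&(abs(X[...,1])<.6)&(X[...,0]>.3)&(X[...,0]<1)
    tab=ok&(H>8)&(H<22)&(S>120)&(X[...,2]<.03);print(n,"table z",np.median(X[tab][:,2]))
    red=ok&((H<6)|(H>174))&(S>170)&(V>120)&(X[...,2]<.16)
    k,l,st,c=cv2.connectedComponentsWithStats(red.astype(np.uint8))
    for i in range(1,k):
        if st[i,4]>4:
            P=X[l==i];print("red",c[i].round(),st[i,4],np.median(P,0).round(4),np.ptp(P,0).round(3))
    bl=ok&(H>100)&(H<125)&(S>120)
    k,l,st,c=cv2.connectedComponentsWithStats((bl&(X[...,2]<.04)).astype(np.uint8))
    for i in range(1,k):
        if st[i,4]>60: print("blue",c[i].round(),st[i,4],np.median(X[l==i],0).round(4))
    pts=X[bl&(X[...,2]<.04)];pts=pts[(pts[:,0]<.72)|(pts[:,1]>.3)]
    # roller, lever
    c0=(265,200) if n=="scene" else (348,187)
    sil=ok&(S<60)&(V>90)&(X[...,2]>.1);v,u=np.indices(H.shape)
    m=sil&(abs(u-c0[0])<28)&(abs(v-c0[1])<25);print("rol",m.sum(),X[m].min(0).round(3),X[m].max(0).round(3),X[m].mean(0).round(4))
    c1=(290,183) if n=="scene" else (384,185)
    m=ok&(V<70)&(X[...,2]>.06)&(abs(u-c1[0])<18)&(abs(v-c1[1])<22);P=X[m];print("grip",m.sum());
    P=P[np.argsort(-P[:,2])];print(P[::max(1,len(P)//10)].round(3).tolist())
    m=ok&(V<70)&(X[...,2]>.05)&(X[...,2]<.068)&(X[...,1]>.1);print("tray",m.sum(),cv2.minAreaRect(X[m][:,:2].astype(np.float32)))
E
```

```text
scene table z -0.0005269592253158441
red [323. 266.] 89 [0.549  0.0087 0.0925] [0.05  0.025 0.01 ]
red [468. 407.] 587 [0.5493 0.5373 0.1179] [0.054 0.06  0.069]
blue [284. 232.] 98 [ 0.5208 -0.2276  0.011 ]
blue [295. 243.] 120 [ 0.5265 -0.1717  0.0111]
blue [314. 257.] 151 [ 0.5083 -0.0842  0.0119]
blue [276. 258.] 77 [ 0.6031 -0.1542  0.0113]
blue [293. 281.] 630 [ 0.6167 -0.0492  0.0117]
blue [332. 276.] 178 [5.115e-01 5.000e-04 1.140e-02]
blue [375. 324.] 1378 [0.5107 0.2345 0.0115]
blue [339. 323.] 660 [0.5977 0.143  0.0118]
blue [298. 317.] 149 [0.6768 0.062  0.0172]
blue [258. 345.] 472 [0.8002 0.0619 0.0189]
rol 1082 [ 0.463 -0.31   0.1  ] [ 0.646 -0.161  0.187] [ 0.5788 -0.2398  0.1546]
grip 0
[]
tray 145 ((0.5288259387016296, 0.3637707829475403), (0.15965215861797333, 0.12160159647464752), 4.313388347625732)
side table z -0.0006000303304952611
red [326. 253.] 98 [0.5535 0.0055 0.0923] [0.057 0.033 0.022]
red [264. 395.] 314 [0.518  0.5416 0.1176] [0.064 0.061 0.048]
blue [334. 239.] 294 [ 0.5772 -0.1211  0.0115]
blue [322. 294.] 1937 [0.5382 0.1242 0.0113]
blue [253. 259.] 235 [0.7921 0.0587 0.0198]
blue [289. 268.] 119 [0.671  0.0562 0.0159]
blue [326. 297.] 75 [0.5115 0.119  0.0103]
rol 669 [ 0.468 -0.306  0.1  ] [ 0.642 -0.139  0.191] [ 0.5681 -0.23    0.1548]
grip 118
[[0.454, -0.296, 0.192], [0.45, -0.295, 0.184], [0.464, -0.296, 0.179], [0.463, -0.292, 0.173], [0.448, -0.292, 0.168], [0.444, -0.27, 0.161], [0.463, -0.283, 0.156], [0.45, -0.267, 0.152], [0.448, -0.263, 0.146], [0.504, -0.269, 0.11], [0.503, -0.269, 0.079]]
tray 492 ((0.5265704989433289, 0.3151048719882965), (0.16164982318878174, 0.22001835703849792), 4.598159313201904)
```

```bash
python3 - <<'E'
from meas import *
from scipy.optimize import least_squares
for n in("scene","side"):
    p,X=cloud(n);h=cv2.cvtColor(p,cv2.COLOR_RGB2HSV);H,S,V=[h[...,i].astype(int) for i in range(3)]
    ok=np.isfinite(X[...,0])&(X[...,0]>.42)&(X[...,0]<.68)&(X[...,1]>-.36)&(X[...,1]<.36)
    b=X[ok&(H>100)&(H<125)&(S>120)&(X[...,2]<.014)&(X[...,2]>.006)]
    b=b[~((b[:,0]>.66)&(b[:,1]>.0))]
    r=cv2.minAreaRect(b[:,:2].astype(np.float32));print(n,"base",r)
    # rails/guides: grey points at rail height; PCA-free line fit
    g=X[ok&(S<60)&(X[...,2]>.095)&(X[...,2]<.135)&(X[...,1]>-.2)&(X[...,1]<.27)]
    for yaw in np.radians(np.arange(0,9,1)): pass
    best=max(np.radians(np.arange(-2,12,.1)),key=lambda a:(np.histogram(g[:,0]*np.cos(a)+g[:,1]*np.sin(a),np.arange(.4,.8,.002))[0]**2).sum())
    s=g[:,0]*np.cos(best)+g[:,1]*np.sin(best);hh,e=np.histogram(s,np.arange(.48,.64,.004));print("yaw",np.degrees(best),[(round(float(x),3),int(c)) for c,x in zip(hh,e)])
    # roller cylinder
    v,u=np.indices(H.shape);c0=(265,200) if n=="scene" else (348,187)
    P=X[ok&(S<60)&(V>90)&(X[...,2]>.125)&(abs(u-c0[0])<30)&(abs(v-c0[1])<25)&(X[...,1]<-.19)&(X[...,0]>.5)]
    a=best;s=P@[np.cos(a),np.sin(a),0];w=P@[-np.sin(a),np.cos(a),0]
    f=least_squares(lambda q:np.hypot(w-q[0],P[:,2]-q[1])-.03,[w.mean()-0.01,.15],loss="soft_l1",f_scale=.002)
    print("roller s,w,z",np.percentile(s,[1,50,99]),f.x,abs(f.fun).mean(),len(P))
    # yellow plate, lever points
    m=ok&(X[...,0]<.5)&(X[...,2]>.075)&(X[...,1]<-.2); P=X[m];C=p[m];print("lever",len(P))
    k=np.argsort(-P[:,2]);print([(P[i].round(3).tolist(),C[i].tolist()) for i in k[::max(1,len(k)//14)]])
E
```

```text
scene base ((0.555678129196167, -0.008410394191741943), (0.14577318727970123, 0.6047429442405701), 4.325958251953125)
yaw 4.400000000000006 [(0.48, 0), (0.484, 0), (0.488, 188), (0.492, 391), (0.496, 7), (0.5, 0), (0.504, 0), (0.508, 23), (0.512, 117), (0.516, 235), (0.52, 234), (0.524, 10), (0.528, 0), (0.532, 0), (0.536, 0), (0.54, 0), (0.544, 0), (0.548, 0), (0.552, 0), (0.556, 0), (0.56, 0), (0.564, 0), (0.568, 0), (0.572, 0), (0.576, 0), (0.58, 24), (0.584, 157), (0.588, 232), (0.592, 245), (0.596, 7), (0.6, 0), (0.604, 0), (0.608, 31), (0.612, 420), (0.616, 239), (0.62, 0), (0.624, 0), (0.628, 0), (0.632, 0), (0.636, 0)]
roller s,w,z [0.49165177 0.56386039 0.61565576] [-0.29676354  0.15170454] 0.0050875616741068285 877
lever 288
[([0.457, -0.295, 0.193], [147, 101, 69]), ([0.453, -0.297, 0.185], [137, 94, 63]), ([0.467, -0.289, 0.178], [88, 60, 50]), ([0.461, -0.287, 0.172], [84, 61, 51]), ([0.45, -0.282, 0.166], [156, 106, 66]), ([0.461, -0.272, 0.159], [82, 61, 51]), ([0.45, -0.266, 0.153], [187, 112, 41]), ([0.466, -0.276, 0.146], [169, 109, 58]), ([0.456, -0.259, 0.136], [1
[... 926 characters left out ...]
.5479267  0.61126877] [-0.29544014  0.15128233] 0.004405726594489379 520
lever 272
[([0.454, -0.296, 0.192], [60, 48, 42]), ([0.456, -0.314, 0.184], [120, 76, 41]), ([0.451, -0.288, 0.176], [56, 43, 36]), ([0.448, -0.292, 0.168], [61, 44, 35]), ([0.449, -0.275, 0.159], [55, 41, 33]), ([0.45, -0.256, 0.153], [56, 40, 33]), ([0.442, -0.267, 0.145], [135, 83, 40]), ([0.449, -0.258, 0.13], [135, 124, 112]), ([0.446, -0.24, 0.115], [143, 116, 97]), ([0.455, -0.236, 0.105], [142, 128, 114]), ([0.458, -0.246, 0.099], [145, 123, 105]), ([0.495, -0.224, 0.096], [200, 192, 176]), ([0.469, -0.223, 0.092], [121, 114, 106]), ([0.452, -0.219, 0.087], [72, 53, 44]), ([0.493, -0.219, 0.081], [61, 94, 149])]
```

```bash
cat >> meas.py <<'E'
A=np.radians(4.35);EX=np.array([np.cos(A),np.sin(A),0]);EY=np.array([-np.sin(A),np.cos(A),0])
S0,W0=.5505,-.033
def stand(P): return np.stack([P@EX-S0,P@EY-W0,P[...,2]],-1)
def world(x,y,z): return EX*(x+S0)+EY*(y+W0)+np.array([0,0,z])
def roller(X,lo=-.30,hi=.27,dx=0):
    Q=stand(X[np.isfinite(X[...,0])]);Q=Q[(abs(Q[:,0]-dx)<.045)&(Q[:,1]>lo-.04)&(Q[:,1]<hi+.04)]
    Q=Q[Q[:,2]>.14-.047*Q[:,1]+.002];Q=Q[Q[:,2]<.14-.047*Q[:,1]+.036]
    ys=np.arange(lo,hi,.001)
    n=[(abs(np.hypot(Q[:,1]-y,Q[:,2]-.14+.047*y)-.03)<.003).sum() for y in ys]
    i=int(np.argmax(n));m=np.array(n)>.9*n[i];return float(ys[m].mean()),n[i]
def look(n,**k):
    from cell import arm
    d=arm.get_image(n);np.savez(n+"0.npz",**{q:d[q] for q in("pixels","range_z","mtx","R","t")})
    return roller(cloud(n)[1],**k)
E
python3 - <<'E'
from meas import *
for n in("scene","side"):
    p,X=cloud(n);print(n,roller(X))
    h=cv2.cvtColor(p,cv2.COLOR_RGB2HSV);H,S,V=[h[...,i].astype(int) for i in range(3)]
    ok=np.isfinite(X[...,0]);Q=stand(X)
    red=ok&((H<6)|(H>174))&(S>150)&(abs(Q[...,1])<.05)&(abs(Q[...,0])<.07);print("red",Q[red].mean(0).round(4),"n",red.sum(),np.percentile(Q[red][:,1],[5,95]).round(4))
    e=ok&(abs(Q[...,0])<.07)&(abs(Q[...,1]-.26)<.05)&(Q[...,2]>.09)&(Q[...,2]<.12)&(S<60);print("rail end",np.percentile(Q[e][:,1],[97,100]).round(4), "railtop z", [np.percentile(Q[e&(abs(abs(Q[...,0])-.036)<.007)&(Q[...,1]>a)&(Q[...,1]<a+.02)][:,2],90).round(4) for a in(.22,.24)])
    g=ok&(abs(Q[...,0]+.118)<.03)&(abs(Q[...,1]+.29)<.05)&(Q[...,2]>.15)&(V<110);print("grip",Q[g].min(0).round(3),Q[g].max(0).round(3),Q[g].mean(0).round(3))
    # things near robot approach, tall
    m=ok&(Q[...,2]>.02)&(Q[...,0]>-.35)&(Q[...,0]<.1)&(Q[...,1]<-.25)&(X[...,0]>.2);K=m&~((abs(Q[...,0])<.075)&(Q[...,1]>-.33))
    k,l,st,c=cv2.connectedComponentsWithStats(K.astype(np.uint8))
    for i in range(1,k):
        if st[i,4]>40: print("obj",c[i].round(),Q[l==i].min(0).round(3),Q[l==i].max(0).round(3))
print(world(-.105,-.335,.16),world(0,.08,.116))
from cell import arm;d=arm.get_image("wrist");print(d["tool_from_camera"].round(3).tolist())
E
```

```text
scene (-0.26199999999999996, np.int64(378))
red [-0.0049  0.0001  0.0942] n 117 [-0.0094  0.0095]
rail end [0.276  0.2801] railtop z [np.float64(0.0988), np.float64(0.0995)]
grip [-0.12  -0.302  0.151] [-0.105 -0.259  0.193] [-0.112 -0.283  0.17 ]
obj [29.  7.] [-0.305 -2.329  0.02 ] [ 0.1   -2.257  0.119]
obj [203.  44.] [-0.35  -1.274  0.02 ] [-0.249 -0.838  0.438]
obj [250. 157.] [-0.181 -0.571  0.02 ] [-0.083 -0.442  0.194]
obj [228. 183.] [-0.049 -0.529  0.02 ] [ 0.011 -0.462  0.106]
obj [299. 183.] [-0.266 -0.375  0.02 ] [-0.102 -0.252  0.193]
obj [208. 198.] [ 0.04  -0.506  0.02 ] [ 0.1   -0.442  0.107]
side (-0.26299999999999996, np.int64(207))
red [ 0.002  -0.0026  0.0944] n 115 [-0.0149  0.0104]
rail end [0.2758 0.2789] railtop z [np.float64(0.1015), np.float64(0.1007)]
grip [-0.129 -0.31   0.15 ] [-0.109 -0.255  0.192] [-0.119 -0.285  0.17 ]
obj [477.  53.] [-0.35  -0.993  0.02 ] [-0.255 -0.83   0.532]
obj [403. 157.] [-0.186 -0.579  0.021] [-0.088 -0.439  0.202]
obj [348. 161.] [ 0.034 -0.512  0.021] [ 0.095 -0.443  0.112]
obj [371. 163.] [-0.055 -0.528  0.021] [ 0.006 -0.455  0.111]
obj [383. 189.] [-0.131 -0.315  0.116] [-0.109 -0.25   0.192]
obj [412. 206.] [-0.27  -0.378  0.021] [-0.165 -0.305  0.07 ]
[ 0.47212906 -0.33314922  0.16      ] [0.54534929 0.08861943 0.116     ]
[[-0.0, -0.97, -0.244, 0.065], [1.0, -0.0, 0.001, -0.0], [-0.001, -0.244, 0.97, -0.158], [0.0, 0.0, 0.0, 1.0]]
```

>>> carry_out:
  commands:
    - [0,0,0,-0.2,0,0,1]
    - [0,0,0,-0.2,0,0,1]
    - [0,0,0,-0.2,0,0,1]
    - [0,0,0,-0.2,0,0,1]
    - [0,0,0,-0.2,0,0,1]
    - [0,0,0,0,0,0,1]
    - [0,0,0,0,0,0,1]
    - [0,0,0,0,0,0,1]

```text
clock: 0.95
position: [0.2374, 0.5779, 0.2515]
ee_rot: [1.766, 2.598, -0.001]
force: [0.6, -0.2, -0.4]
width: 0.352
gripper_force: 0.0
```

>>> carry_out:
  commands:
    - [0,-1,0.6,0,0,0,1]
    - [0,-1,0.6,0,0,0,1]
    - [0,-1,0.6,0,0,0,1]
    - [0,-1,0.6,0,0,0,0.06]
    - [0,-1,0.6,0,0,0,0]
    - [0,-1,0.6,0,0,0,0]
    - [0,-1,0.6,0,0,0,0]
    - [0,-1,0.6,0,0,0,0]

```text
clock: 1.75
position: [0.3861, 0.3987, 0.2516]
ee_rot: [-2.137, -2.303, 0.001]
force: [0.8, 0.9, -1.0]
width: 0.007
gripper_force: 0.0
```

>>> carry_out:
  commands:
    - [0,-1,0.05,0,0,0,0]
    - [0,-1,0.05,0,0,0,0]
    - [0,-1,0.05,0,0,0,0]
    - [0,-1,0.05,0,0,0,0]
    - [0,-1,0.05,0,0,0,0]
    - [0,-1,0.05,0,0,0,0]
    - [0,-1,0.05,0,0,0,0]
    - [0,-1,0.05,0,0,0,0]

```text
clock: 2.55
position: [0.4104, 0.2, 0.2516]
ee_rot: [-2.137, -2.303, 0.0]
force: [0.1, 0.3, -0.1]
width: 0.007
gripper_force: 0.0
```

>>> carry_out:
  commands:
    - [0,-1,0.05,0,0,0,0]
    - [0,-1,0.05,0,0,0,0]
    - [0,-1,0.05,0,0,0,0]
    - [0,-1,0.05,0,0,0,0]
    - [0,-1,0.05,0,0,0,0]
    - [0,-1,0.05,0,0,0,0]
    - [0,-1,0.05,0,0,0,0]
    - [0,-1,0.05,0,0,0,0]

```text
clock: 3.35
position: [0.4353, 0.0014, 0.2517]
ee_rot: [-2.136, -2.303, -0.0]
force: [0.5, -0.2, 0.9]
width: 0.004
gripper_force: 0.0
```

>>> carry_out:
  commands:
    - [0,-1,0.05,0,0,0,0]
    - [0,-1,0.05,0,0,0,0]
    - [0,-1,0.05,0,0,0,0]
    - [0,-1,0.05,0,0,0,0]
    - [0,-1,0.05,0,0,0,0]
    - [0,-1,0.05,0,0,0,0]
    - [0,-1,0.05,0,0,0,0]
    - [0,-1,0.05,0,0,0,0]

```text
clock: 4.15
position: [0.4604, -0.1972, 0.2516]
ee_rot: [-2.136, -2.303, -0.0]
force: [0.4, 0.4, 0.2]
width: 0.005
gripper_force: 0.0
```

>>> carry_out:
  commands:
    - [0,-1,0,0,0,0,0]
    - [0,-1,0,0,0,0,0]
    - [0,-1,0,0,0,0,0]
    - [0,-1,0,0,0,0,0]
    - [0,-1,0,0,0,0,0]
    - [0,-0.4,0,0,0,0,0]
    - [0,0,0,0,0,0,0]
    - [0,0,0,0,0,0,0]

```text
clock: 4.95
position: [0.4706, -0.3298, 0.2514]
ee_rot: [-2.136, -2.303, -0.001]
force: [1.9, 0.3, -0.6]
width: 0.008
gripper_force: 0.0
```

```bash
python3 - <<'E'
from meas import *
from cell import arm
o=arm.observe();print(o["position"],stand(o["position"]).round(4),o["joints"].round(2))
d=arm.get_image("wrist");cv2.imwrite("pics/w1.png",d["pixels"][:,:,::-1])
d=arm.get_image("side");cv2.imwrite("pics/s1.png",cv2.resize(d["pixels"][100:300,250:500,::-1],None,fx=3,fy=3))
np.savez("side0.npz",**{q:d[q] for q in("pixels","range_z","mtx","R","t")});print(roller(cloud("side")[1]))
E
```

```text
[ 0.47058113 -0.32984687  0.25141631] [-0.1063 -0.3316  0.2514] [-0.02  0.39  0.76  1.71 -0.29  1.16  0.89]
(-0.26199999999999996, np.int64(197))
```

View pics/s1.png

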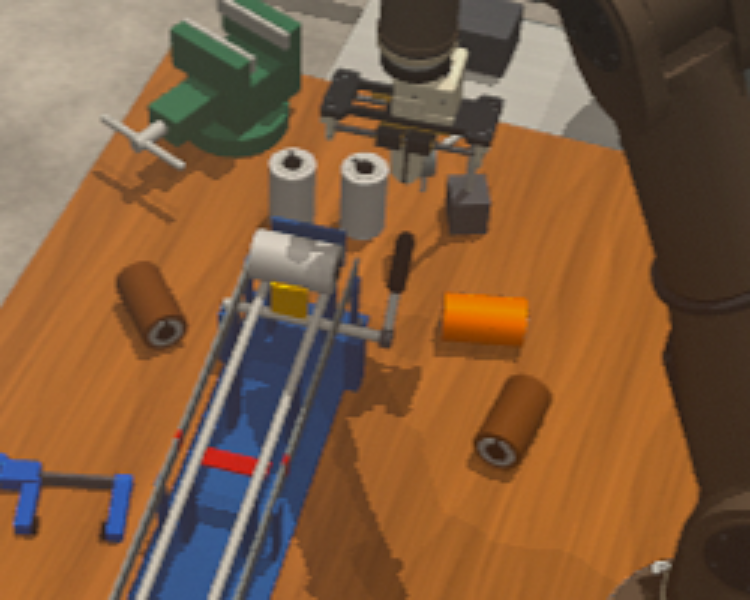

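View pics/w1.png

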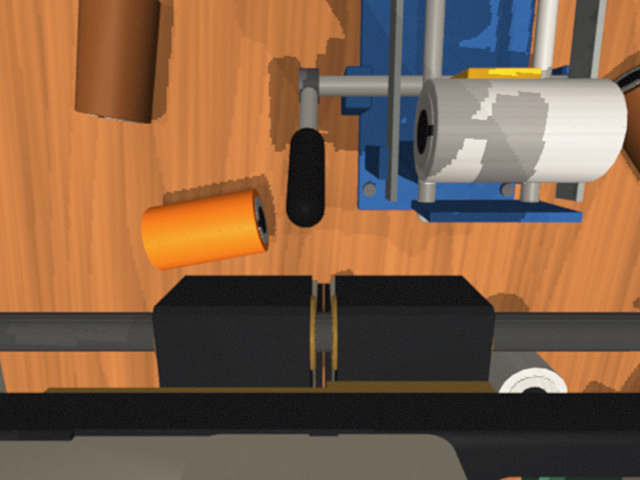

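The side crop shows the hand (410,150) behind the lever grip at (400,265), with the roller (295,255) at the closed gate. In the wrist view the grip is at (305,190) and the fingers are at about (323,290), so they line up. I'll check the finger geometry with depth.

```bash
python3 - <<'E'
from meas import *
from cell import arm
o=arm.observe();d=arm.get_image("wrist");z=d["range_z"];v,u=np.indices(z.shape);K=d["mtx"];T=d["tool_from_camera"]
c=np.stack([(u-K[0,2])/K[0,0]*z,(v-K[1,2])/K[1,1]*z,z],-1)@T[:3,:3].T+T[:3,3]
for p in[(200,280),(200,300),(290,285),(290,300),(315,290),(323,300),(331,290),(360,285),(450,290),(450,340),(400,380),(230,345),(313,340),(305,222),(305,140)]:
    print(p,c[p[1],p[0]].round(4))
E
```

```text
(200, 280) [ 0.0358 -0.0262 -0.0741]
(200, 300) [ 0.0356 -0.0231 -0.085 ]
(290, 285) [ 0.0361 -0.0068 -0.0781]
(290, 300) [ 0.0361 -0.0062 -0.0861]
(315, 290) [ 0.0106 -0.0031 -0.012 ]
(323, 300) [-9.840e-02 -1.000e-04  2.521e-01]
(331, 290) [ 0.0103  0.0028 -0.0113]
(360, 285) [ 0.0354  0.0075 -0.0761]
(450, 290) [ 0.0358  0.0249 -0.0803]
(450, 340) [ 0.0299  0.0226 -0.0898]
(400, 380) [ 0.0219  0.014  -0.0898]
(230, 345) [ 0.0288 -0.0169 -0.0896]
(313, 340) [ 0.0286 -0.002  -0.0873]
(305, 222) [ 0.0221 -0.0097  0.0604]
(305, 140) [ 0.0645 -0.0107  0.0969]
```

>>> carry_out:
  commands:
    - [0,0,0.2,0.9,0,0,0]
    - [0,0,0,0.9,0,0,0]
    - [0,0,0,0.9,0,0,0]
    - [0,0,0,0.95,0,0,0]
    - [0,0,0,0,0,0,0]
    - [0,0,0,0,0,0,0]

```text
clock: 5.7
position: [0.4757, -0.33, 0.1609]
ee_rot: [-2.136, -2.303, -0.0]
force: [-0.1, -0.0, 0.1]
width: 0.002
gripper_force: 0.0
```

>>> carry_out:
  commands:
    - [0,0.4,0,0,0,0,0]
    - [0,0.5,0,0,0,0,0]
    - [0,0.6,0,0,0,0,0]
    - [0,0.7,0,0,0,0,0]
    - [0,0.5,0,0,0,0,0]
    - [0,0.3,0,0,0,0,0]
    - [0,0,0,0,0,0,0]

```text
clock: 6.4
position: [0.4703, -0.2542, 0.1608]
ee_rot: [-2.134, -2.305, -0.002]
force: [0.5, -0.4, 0.7]
width: 0.006
gripper_force: 0.0
```

```bash
python3 - <<'E'
from meas import *
from cell import arm
o=arm.observe();print(o["clock"],stand(o["position"]).round(4),o["force"])
print(look("scene"))
p,X=cloud("scene");Q=stand(X);m=(abs(Q[...,0]+.116)<.02)&(abs(Q[...,1]+.23)<.09)&(Q[...,2]>.12)&(p.max(2)<110)
print(np.percentile(Q[m],[2,50,98],axis=0).round(3))
cv2.imwrite("pics/s2.png",cv2.resize(p[130:290,200:400,::-1],None,fx=3.5,fy=3.5))
E
```

```text
6.4 [-0.1009 -0.2562  0.1608] [ 0.53911172 -0.40063364  0.67314521]
(-0.23049999999999993, np.int64(378))
[[-0.135 -0.284  0.174]
 [-0.112 -0.185  0.55 ]
 [-0.097 -0.151  0.62 ]]
```

View pics/s2.png

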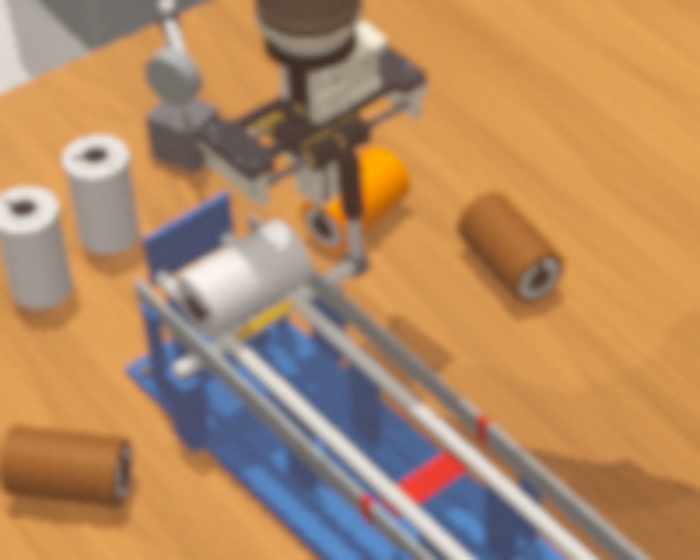

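The hand is behind the upright lever at (345,190), and the roller at (245,275) has followed the tilting plate to y = -0.23. I'll check whether it is holding still.

```bash
python3 - <<'E'
from meas import *
print(look("scene",hi=-.1))
print(look("scene",hi=-.1))
E
```

```text
(-0.22649999999999992, np.int64(399))
(-0.22599999999999992, np.int64(380))
```

>>> carry_out:
  commands:
    - [0,1,0,-0.2,0,0,0]
    - [0,1,0,-0.2,0,0,0]
    - [0,0.8,0.3,0,0,0,0]
    - [0,0.3,0.5,-1,0,0,0]
    - [0,1,0.8,-0.3,0,0,0]
    - [0.5,1,0.8,0,0,0,0]
    - [0.5,1,0.8,0,0,0,0]
    - [0.5,1,0.6,0,0,0,0]

```text
clock: 7.35
position: [0.5525, -0.071, 0.203]
ee_rot: [2.137, 2.302, -0.0]
force: [0.4, 0.2, -0.1]
width: 0.215
gripper_force: 0.0
```

```bash
python3 - <<'E'
from meas import *
from cell import arm
o=arm.observe();print(o["clock"],stand(o["position"]).round(4),o["width"])
print(look("scene",lo=-.24,hi=.02))
p,X=cloud("scene");Q=stand(X)
m=(abs(Q[...,0]+.116)<.02)&(abs(Q[...,1]+.17)<.06)&(Q[...,2]>.12)&(Q[...,2]<.2)
print(m.sum(),Q[m].min(0).round(3),Q[m].max(0).round(3))
E
```

```text
7.35 [-0.005  -0.0797  0.203 ] 0.2151878150997075
(-0.17949999999999994, np.int64(90))Traceback (most recent call last):
  File "<stdin>", line 7, in <module>
    return umr_minimum(a, axis, None, out, keepdims, initial, where)
ValueError: zero-size array to reduction operation minimum which has no identity
```

>>> carry_out:
  commands:
    - [0.5,1,0.2,0.8,0,0,0]
    - [0.5,1,0,0.8,0,0,0]
    - [0.5,1,0,0.8,0,0,0]

```text
clock: 7.7
position: [0.5509, 0.0036, 0.1422]
ee_rot: [2.138, 2.301, -0.0]
force: [0.4, 0.8, -0.7]
width: 0.483
gripper_force: 0.0
```

```bash
python3 - <<'E'
from meas import *
from cell import arm
o=arm.observe();print(o["clock"],stand(o["position"]).round(4),o["width"])
print(look("scene",lo=-.24,hi=.0))
p,X=cloud("scene");cv2.imwrite("pics/s3.png",cv2.resize(p[130:290,200:400,::-1],None,fx=3.5,fy=3.5))
E
```

```text
7.7 [-0.0009 -0.0052  0.1422] 0.4834850738629125
(-0.1369999999999999, np.int64(407))
```

View pics/s3.png

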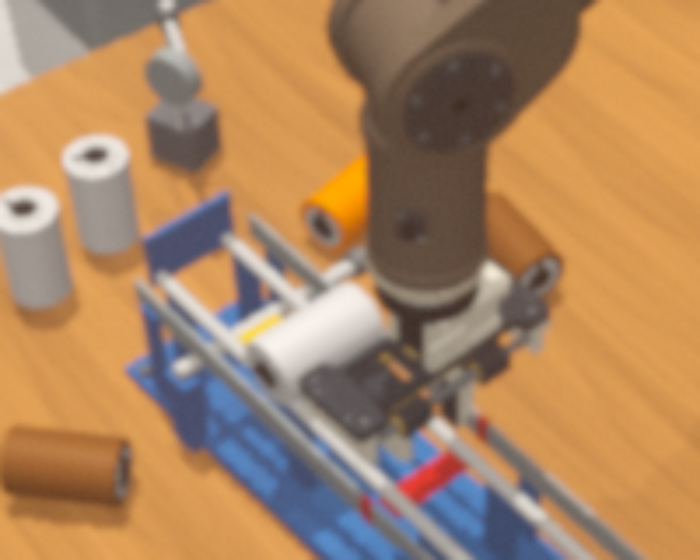

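The roller (320,335) is rolling square on the rails with the gate plate down, and the hand is ahead of it at (400,400).

>>> carry_out:
  commands:
    - [0.5,1,0,0.5,0,0,0]
    - [0.5,1,0,0.5,0,0,0]
    - [0.5,0.8,0,0,0,0,0]
    - [0.5,0.4,0,0,0,0,0]

```text
clock: 8.15
position: [0.5445, 0.0846, 0.1174]
ee_rot: [-2.135, -2.304, 0.001]
force: [0.9, 0.4, 0.3]
width: 0.5
gripper_force: 0.0
```

```bash
python3 - <<'E'
from meas import *
from cell import arm
o=arm.observe();print(o["clock"],stand(o["position"]).round(4),o["width"],o["joints"].round(2))
print(look("scene",lo=-.15,hi=.05))
E
```

```text
8.15 [-0.0012  0.076   0.1174] 0.5001265490107456 [-0.72  0.49  0.65  1.92 -0.39  0.86  0.22]
(-0.07399999999999993, np.int64(442))
```

>>> carry_out:
  commands:
    - [0.5,0.2,0,0,0,0,0]
    - [0.5,0.2,0,0,0,0,0]

```text
clock: 8.4
position: [0.5444, 0.0921, 0.1184]
ee_rot: [2.138, 2.3, 0.0]
force: [-0.0, -0.5, 0.0]
width: 0.502
gripper_force: 0.0
```

```bash
python3 - <<'E'
from meas import *
from cell import arm
o=arm.observe();print(o["clock"],stand(o["position"]).round(4))
print(look("scene",lo=-.15,hi=.05))
E
```

```text
8.4 [-0.0007  0.0835  0.1184]
(-0.036499999999999894, np.int64(491))
```

>>> carry_out:
  commands:
    - [0.5,0,0,0,0,0,0]

```text
clock: 8.55
position: [0.5442, 0.0928, 0.1182]
ee_rot: [2.137, 2.302, 0.0]
force: [-0.5, -0.4, 0.4]
width: 0.498
gripper_force: 0.0
```

```bash
python3 - <<'E'
from meas import *
from cell import arm
o=arm.observe();print(o["clock"],stand(o["position"]).round(4))
print(look("scene",lo=-.15,hi=.06))
E
```

```text
8.55 [-0.0008  0.0842  0.1182]
(-0.012499999999999872, np.int64(363))
```

>>> carry_out:
  commands:
    - [0.5,0.16,0,0,0,0,0]
    - [0.5,0.24,0,0,0,0,0]
    - [0.5,0.34,0,0,0,0,0]
    - [0.5,0.44,0,0,0,0,0]
    - [0.5,0.54,0,0,0,0,0]
    - [0.5,0.58,0,0.02,0,0,0]
    - [0.5,0.58,0,0.02,0,0,0]
    - [0.5,0.56,0,0.02,0,0,0]

```text
clock: 9.4
position: [0.5373, 0.1809, 0.1164]
ee_rot: [-2.135, -2.304, -0.0]
force: [0.1, -0.4, 0.5]
width: 0.497
gripper_force: 0.0
```

>>> carry_out:
  commands:
    - [0.5,0.52,0,0.02,0,0,0]
    - [0.5,0.48,0,0.02,0,0,0]
    - [0.5,0.44,0,0.02,0,0,0]
    - [0.5,0.4,0,0.02,0,0,0]
    - [0.5,0.36,0,0.02,0,0,0]
    - [0.5,0.32,0,0.02,0,0,0]
    - [0.5,0.3,0,0.02,0,0,0]
    - [0.5,0.26,0,0.02,0,0,0]

```text
clock: 10.2
position: [0.5318, 0.2564, 0.1125]
ee_rot: [2.137, 2.303, 0.0]
force: [-0.0, -0.3, -0.2]
width: 0.496
gripper_force: 0.0
```

>>> carry_out:
  commands:
    - [0.5,0.22,0,0,0,0,0]
    - [0.5,0.2,0,0,0,0,0]
    - [0.5,0.18,0,0,0,0,0]
    - [0.5,0.18,0,0,0,0,0]
    - [0.5,0.16,0,0,0,0,0]
    - [0.5,0.14,0,0,0,0,0]
    - [0.5,0.1,0,0,0,0,0]
    - [0.5,0.06,0,0,0,0,0]

```text
clock: 11.0
position: [0.5294, 0.2871, 0.1124]
ee_rot: [-2.136, -2.303, -0.0]
force: [0.2, 0.8, -0.9]
width: 0.502
gripper_force: 0.1
```

```bash
python3 - <<'E'
from meas import *
from cell import arm
o=arm.observe();print(o["clock"],stand(o["position"]).round(4),o["force"])
print(look("scene",lo=.1,hi=.27),look("side",lo=.1,hi=.27))
p,X=cloud("scene");cv2.imwrite("pics/s4.png",cv2.resize(p[180:400,230:480,::-1],None,fx=2.7,fy=2.7))
E
```

```text
11.0 [-0.0008  0.2791  0.1124] [ 0.2356163   0.75054386 -0.9467911 ]
(0.24000000000000013, np.int64(75)) (0.2595000000000001, np.int64(19))
```

View pics/s4.png

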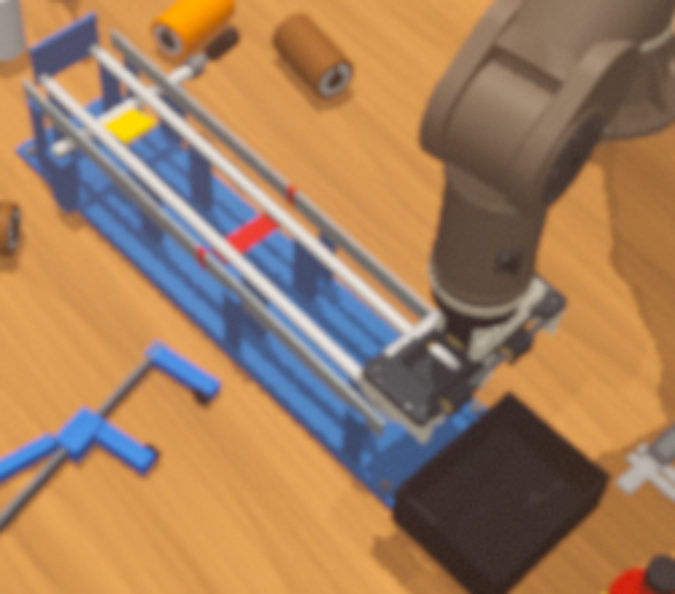

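The gate is open, with the lever at (215,50) lying downhill. The roller is mostly hidden behind the hand at (410,380), and its fit gives y ≈ 0.24, which is in the seat. I'll back off slowly downhill.

>>> carry_out:
  commands:
    - [0.5,0,0,0,0,0,0]
    - [0.5,0,0,0,0,0,0]
    - [0.5,0,0,0,0,0,0]
    - [0.5,0.04,0,0,0,0,0]
    - [0.5,0.04,0,0,0,0,0]
    - [0.5,0.04,0,0,0,0,0]
    - [0.5,0.06,0,0,0,0,0]
    - [0.5,0.06,0,0,0,0,0]

```text
clock: 11.9
position: [0.5291, 0.2927, 0.1125]
ee_rot: [2.137, 2.303, -0.0]
force: [-0.5, -0.3, -0.1]
width: 0.504
gripper_force: 0.0
```

>>> carry_out:
  commands:
    - [0.5,0.08,0,0,0,0,0]
    - [0.5,0.1,0,0,0,0,0]
    - [0.5,0.2,0,0,0,0,0]
    - [0.5,0.3,0,0,0,0,0]
    - [0.5,0.5,0,0,0,0,0]
    - [0.5,0.6,0,-0.5,0,0,0]
    - [0.5,0.4,0,-1,0,0,0]
    - [0.5,0,0,-1,0,0,0]

```text
clock: 12.7
position: [0.5238, 0.3502, 0.1751]
ee_rot: [-2.132, -2.306, 0.001]
force: [-0.2, 0.3, 0.3]
width: 0.5
gripper_force: 0.0
```

>>> carry_out:
  commands:
    - [0.5,0,0,-1,0,0,0]
    - [0.5,0.5,-0.5,-1,0,0,0]
    - [0.5,0.5,-1,-1,0,0,0]
    - [0.5,0,-1,0,0,0,0]
    - [0.5,0,-1,0,0,0,0]
    - [0.5,0,-0.5,0,0,0,0]
    - [0.5,0,0,0,0,0,0]
    - [0.5,0,0,0,0,0,0]

```text
clock: 13.5
position: [0.4239, 0.365, 0.2502]
ee_rot: [2.136, 2.303, 0.001]
force: [0.0, 0.2, 0.3]
width: 0.5
gripper_force: 0.0
```

```bash
python3 - <<'E'
from meas import *
from cell import arm
o=arm.observe();print(o["clock"],stand(o["position"]).round(4),o["force"])
print(look("scene",lo=.1,hi=.29),look("side",lo=.1,hi=.29))
p,X=cloud("scene");cv2.imwrite("pics/s5.png",cv2.resize(p[180:400,230:480,::-1],None,fx=2.7,fy=2.7))
E
```

```text
13.5 [-0.1002  0.3648  0.2502] [0.02843743 0.16539332 0.33102537]
(0.23700000000000015, np.int64(412)) (0.23500000000000015, np.int64(27))
```

View pics/s5.png

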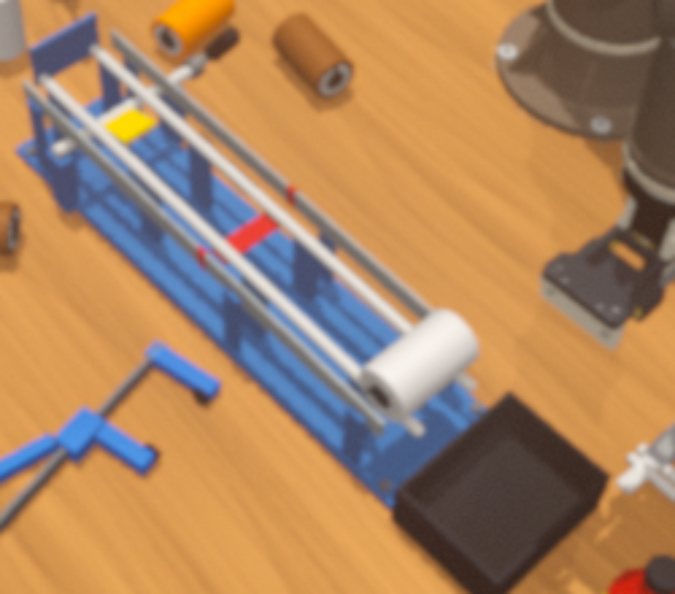

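The roller (420,365) lies in the seat (fit y ≈ 0.237, plus about 2 mm of camera bias). The gate is open and the hand is clear.

```bash
python3 -c "
from meas import *
print(look('scene',lo=.1,hi=.29))
from cell import arm;print(arm.sign_off())"
```

```text
(0.23650000000000013, np.int64(393))
the job is handed in; nothing more can be done
None
```

The job is handed in: the roller ran freely past the red mark, was caught on the move and eased into the seat, and lies at rest there with the gate open and the hand clear; no verdict came back.

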